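Part-stopper three steel pots in order of size

ROBOT

A 6-joint arm with a two-finger parallel gripper is mounted at the origin on the work surface. World frame = base frame: x ahead of the robot, y to its left, z up, the work surface at z = 0. Lengths are in mm, angles in degrees, forces in N, time in s.
With the tool pointing down it reaches from about 350 to 975 mm from the base axis. Payload 17.4 kg.
Tool frame: the origin (TCP) lies at the very end of the fingers, on their centre line; the grasp point (between the pads) lies 19 mm behind it; z points along the fingers, x is the direction in which the jaws open and shut, and the axes are right-handed (so a half turn about z gives the same grasp; the last joint's range is limited). The gripper opens to 85 mm and grips with 20 to 120 N. Pads are 22 mm wide; open, the fingers measure 114 mm over their backs; the gripper's body (76 mm by 85 mm) begins 54 mm behind the grasp point. The pads swing forward as they close: fully open they stand 13 mm farther back than shut.
Start: joints at [74.954, 6.646, 82.598, -0, 90.757, -2.166], TCP at [150.473, 658.02, 231.303] pointing down, gripper open.
Joint ranges: [-162.19, 162.19], [-47.58, 125.68], [4.15, 143.07], [-65.23, 245.23], [0.69, 171.88], [-170.13, 170.13]. Speed limits (degrees/s): [108.29, 108.29, 127.2, 180, 180, 180].

INTERFACE

Orientations are given as a 3x3 rotation matrix whose columns are the frame's x, y, z axes.
In Python, from bench import arm gives the robot as it stands.
- The arm moves only by the tool servo_tool, never from a script. Its argument "plan" is a list of rows, each an object with "linear": the shift along the tool's x, y, z in mm, a list of three; "turn": the turn about the tool's z in degrees; "claw": the opening in per cent of the stroke, from 0 (shut) to 100 (fully open). In form: [{"linear": [x, y, z], "turn": turn, "claw": claw}, ...]. A call has exactly 5 rows; each row shifts and turns the commanded pose from where the row before left it, along the tool's axes as they then stand; what a row does not reach is not made up. A row lasts 1/10 s, in which the tool goes at most 50 mm and 8.59 degrees, less where a joint would pass 70% of its speed; a pose out of reach is approached as far as the arm can. A call with a gripper value outside its range is refused whole. The fingers move at their own pace and stop on an object; "newtons" is the grip in N (left out, the last holds). Time passes only in rows, so rows that do not move let the fingers close, or fill a call up. It gives the time, the measured TCP pose, the force and the opening at its end, in the units of the state.
- arm.state(): the state, without advancing time (a new reading comes with each control period).
- arm.camera(name): name is "scene" or "side" or "wrist"; returns a dict with "frame" (384x512x3 uint8, red, green, blue), "intrinsics" (3x3 intrinsics, pixels), "pose" (4x4, takes a point from camera to world coordinates). Camera axes: x right, y up, looking along -z (the intrinsics and any distortion apply to the point x, -y, -z); pixel columns grow to the right and rows downward; lengths in mm; the calibration is good to about 2 mm. A picture is of the moment at which its call begins. There is no depth.
- arm.finish_job(): hands the job in, once; it reports no verdict.
The state is a dict: "time_s": time; "joint_positions": joint angles; "qd": joint speeds; "joint_torque": joint torques, N m; "tool_pos": TCP position; "ee_rot": TCP orientation; "contact_force": force on the tool from outside, world axes, zero at the start; "torque": the same for the moment, N m; "grip_width": opening from 0.0 (shut) to 1.0 (fully open).
Only numpy, scipy, OpenCV 4.12 (cv2) and the standard library are available. Lean on these libraries where they do the work, as an engineer would, in place of code of your own. Each camera call takes 0.05 s, during which the arm holds its last target.

TASK

Part-stopper the three steel pots whose stoppers stand up on their stems: with the fingertips, lightly press each stopper straight down until about half of its stem is left showing - the widest pot first, then the middle-sized one, then the narrowest. Do not drive any stopper home, and do not lift, tip or push aside the pots; leave everything else on the bench where it is.

Things in the scene. Friction and masses are not known exactly. Their poses are not given: they have to be found in the camera images.
- pot_wide: the wide pot: a plain round steel pot 96 mm across and 55 mm high to its rim, about 600 g, standing loose on the bench (it slides or tips if pushed sideways). Origin at the centre of its underside, z up
- top_wide (a point): centre of the upper face of that pot's stopper, where to press. The stopper is a flat white round head 52 mm across and 8 mm thick on a black stem; the stem shows 20 mm between rim and head when the stopper is fully up, so this point is then 83 mm above the bench, and it goes down with the stopper
- stopper_wide (a joint): how far that stopper has been pushed down into the pot, in m: 0 fully up (20 mm of stem showing), 0.010 half-way, 0.020 driven home with the head on the rim. It starts between 0 and 0.003. It slides straight down against a steady friction of about 4 N (plus 15 N per m/s), does not spring back and stays where it is left; the resistance does not rise until it is home
- pot_middle: the middle-sized pot: a plain round steel pot 68 mm across and 70 mm high to its rim, about 500 g, standing loose on the bench (it slides or tips if pushed sideways). Origin at the centre of its underside, z up
- top_middle (a point): centre of the upper face of that pot's stopper, where to press. The stopper is a flat white round head 40 mm across and 8 mm thick on a black stem; the stem shows 20 mm between rim and head when the stopper is fully up, so this point is then 98 mm above the bench, and it goes down with the stopper
- stopper_middle (a joint): how far that stopper has been pushed down into the pot, in m: 0 fully up (20 mm of stem showing), 0.010 half-way, 0.020 driven home with the head on the rim. It starts between 0 and 0.003. It slides straight down against a steady friction of about 4 N (plus 15 N per m/s), does not spring back and stays where it is left; the resistance does not rise until it is home
- pot_narrow: the narrow pot: a plain round steel pot 44 mm across and 85 mm high to its rim, about 400 g, standing loose on the bench (it slides or tips if pushed sideways). Origin at the centre of its underside, z up
- top_narrow (a point): centre of the upper face of that pot's stopper, where to press. The stopper is a flat white round head 30 mm across and 8 mm thick on a black stem; the stem shows 20 mm between rim and head when the stopper is fully up, so this point is then 113 mm above the bench, and it goes down with the stopper
- stopper_narrow (a joint): how far that stopper has been pushed down into the pot, in m: 0 fully up (20 mm of stem showing), 0.010 half-way, 0.020 driven home with the head on the rim. It starts between 0 and 0.003. It slides straight down against a steady friction of about 4 N (plus 15 N per m/s), does not spring back and stays where it is left; the resistance does not rise until it is home
- pot_done: a shut steel pot, 64 mm across, with a flat black screw lid as wide as itself (68 mm) in place of a stopper, 82 mm high in all. Loose; leave alone. Origin: centre of underside
- tape: white ring (tape roll core) 68 mm across, 19 mm high, lying flat, loose; leave alone. Origin: centre of underside
- dishes: stack of three shut culture dishes, 89 mm across, 42 mm high, loose; leave alone. Origin: centre of underside
- weight: brass balance weight with a knob, 44 mm across, 54 mm high, loose; leave alone. Origin: centre of underside
- driver: black-handled screwdriver lying flat, 170 mm long along its x axis, 26 mm high, loose; leave alone. Origin: under the middle of its length
- bottle: small white bottle, 56 mm across, 105 mm high, loose; leave alone. Origin: centre of underside

How it is judged:
By the outcome, as a careful person would: the job done as asked, in the order asked, and still so for the second after the job is handed in, with the robot touching nothing.
It also fails if it takes over 45 s, if anything falls off the work surface, if the arm or the gripper's body presses on something with over 40 N, if the wrist force passes 120 N, or if a joint passes its speed limit or range.

## Working session

There is one attempt and no reset: what is moved stays moved. The work goes in short steps, Python scripts to look and compute and a tool call to move; the robot and the scene stay as the last step left them, time stands still between calls to the robot, and variables do not carry over. Pictures are saved under pics/ and viewed, and the job is handed in when it is done.

Besides the shell and the picture viewer there is one more tool, called as name(argument=value, ...) on one line, values as JSON. servo_tool: Moves the arm, as the interface text tells. Its arguments: {"type":"object","properties":{"plan":{"type":"array","items":{"type":"object","properties":{"linear":{"type":"array","items":{"type":"number"}},"turn":{"type":"number"},"claw":{"type":"number"}}}},"newtons":{"type":"number"}},"required":["plan"]}

```bash
mkdir -p pics; cat > h.py <<'E'
import numpy as np, cv2, pickle
from bench import arm
def grab(name,tag):
    c=arm.camera(name); pickle.dump(c,open(f'pics/{tag}.pkl','wb'))
    cv2.imwrite(f'pics/{tag}.png',c['frame'][:,:,::-1]); return c
def ray(c,u,v):
    K=np.array(c['intrinsics']);P=np.array(c['pose'])
    d=np.linalg.inv(K)@[u,v,1]; d=P[:3,:3]@np.array([d[0],-d[1],-d[2]]); return P[:3,3],d/np.linalg.norm(d)
def atz(c,u,v,z):
    o,d=ray(c,u,v); return o+d*(z-o[2])/d[2]
def proj(c,p):
    P=np.array(c['pose']);q=P[:3,:3].T@(np.array(p)-P[:3,3]); q=np.array(c['intrinsics'])@[q[0],-q[1],-q[2]]; return q[:2]/q[2]
def tri(obs):
    A=np.zeros((3,3));b=np.zeros(3)
    for c,u,v in obs:
        o,d=ray(c,u,v);M=np.eye(3)-np.outer(d,d);A+=M;b+=M@o
    p=np.linalg.solve(A,b)
    return p,[np.linalg.norm((np.eye(3)-np.outer(ray(c,u,v)[1],ray(c,u,v)[1]))@(p-ray(c,u,v)[0])) for c,u,v in obs]
E
python3 - <<'E'
from h import *
for n in ['scene','side','wrist']:
    c=grab(n,n+'0'); print(n,np.round(c['pose'],3).tolist(),np.round(c['intrinsics'],1).tolist(),c.keys())
print(arm.state())
E
```

```text
scene [[0.099, -0.725, 0.682, 1369.29], [0.995, 0.079, -0.06, -61.696], [-0.01, 0.685, 0.729, 933.493], [0.0, 0.0, 0.0, 1.0]] [[456.4, 0.0, 257.1], [0.0, 456.4, 185.2], [0.0, 0.0, 1.0]] dict_keys(['frame', 'intrinsics', 'pose'])
side [[0.923, 0.292, -0.251, 203.835], [-0.385, 0.683, -0.621, -908.056], [-0.009, 0.669, 0.743, 1167.487], [0.0, 0.0, 0.0, 1.0]] [[498.7, 0.0, 253.9], [0.0, 498.7, 195.3], [0.0, 0.0, 1.0]] dict_keys(['frame', 'intrinsics', 'pose'])
wrist [[0.222, -0.928, -0.298, 73.892], [0.975, 0.211, 0.068, 676.197], [-0.0, -0.306, 0.952, 373.293], [0.0, 0.0, 0.0, 1.0]] [[277.5, 0.0, 255.2], [0.0, 277.5, 190.1], [0.0, 0.0, 1.0]] dict_keys(['frame', 'intrinsics', 'pose'])
{'time_s': 0.15, 'joint_positions': array([ 7.49541098e+01,  6.66810727e+00,  8.26255676e+01, -1.40376761e-03,
        9.07551516e+01, -2.16735788e+00]), 'qd': array([ 0.12151726, -0.03472026, -0.10109352,  0.15010429, -0.04822722,
       -0.01432843]), 'joint_torque': array([ 3.15126845e-04, -7.32529593e+01, -6.32846475e+01, -9.92907167e-05,
        5.16974353e-03, -4.47923256e-06]), 'tool_pos': array([150.44739301, 657.8873499 , 230.74329916]), 'ee_rot': array([[ 2.22885095e-01,  9.74844703e-01, -1.97562245e-04],
       [ 9.74844350e-01, -2.22885183e-01, -8.29329084e-04],
       [-8.52500762e-04, -7.74734612e-06, -9.99999637e-01]]), 'contact_force': array([0.5448165 , 0.4596856 , 0.11927189]), 'torque': array([-0.00811404, -0.00637224, -0.00527111]), 'grip_width': 0.9981712579424338}
```

View pics/scene0.png

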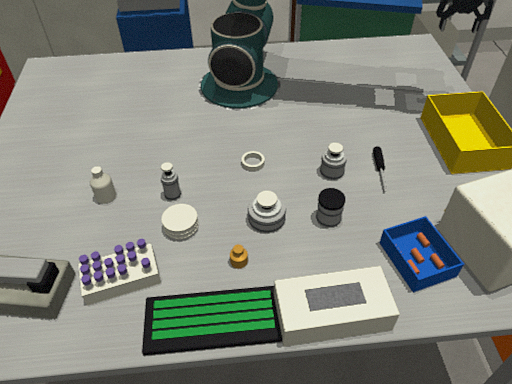

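View pics/side0.png

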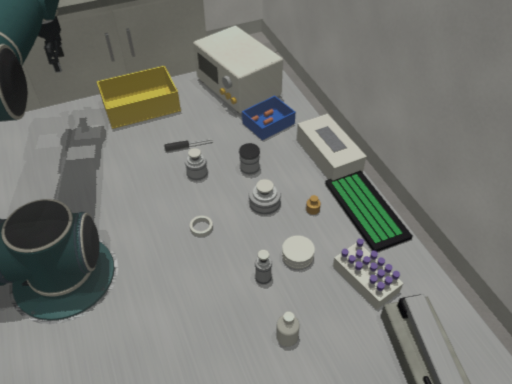

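View pics/wrist0.png

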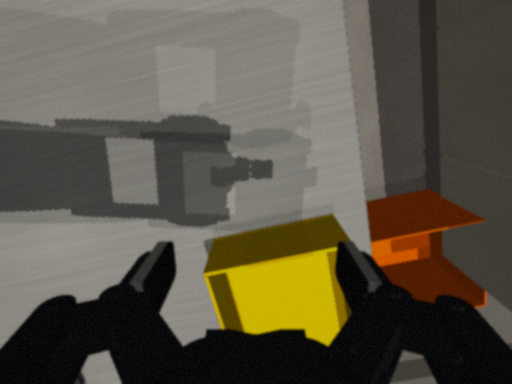

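Scene view: the wide pot is near (267,205), the middle near (334,155) and the narrow near (169,178). In the side view they are near (265,192), (195,160) and (264,263). I'll enlarge these.

```bash
python3 - <<'E'
import cv2,numpy as np
for n,pts in [('scene0',[(267,210),(334,160),(169,180)]),('side0',[(265,195),(195,162),(264,266)])]:
    im=cv2.imread(f'pics/{n}.png'); o=[]
    for x,y in pts:
        o.append(cv2.resize(im[y-25:y+25,x-25:x+25],None,fx=5.2,fy=5.2,interpolation=cv2.INTER_CUBIC))
    cv2.imwrite(f'pics/{n}_z.png',np.hstack(o))
a=np.vstack([cv2.imread('pics/scene0_z.png'),cv2.imread('pics/side0_z.png')]);cv2.imwrite('pics/z0.png',a);print(a.shape)
E
```

```text
(520, 780, 3)
```

View pics/z0.png

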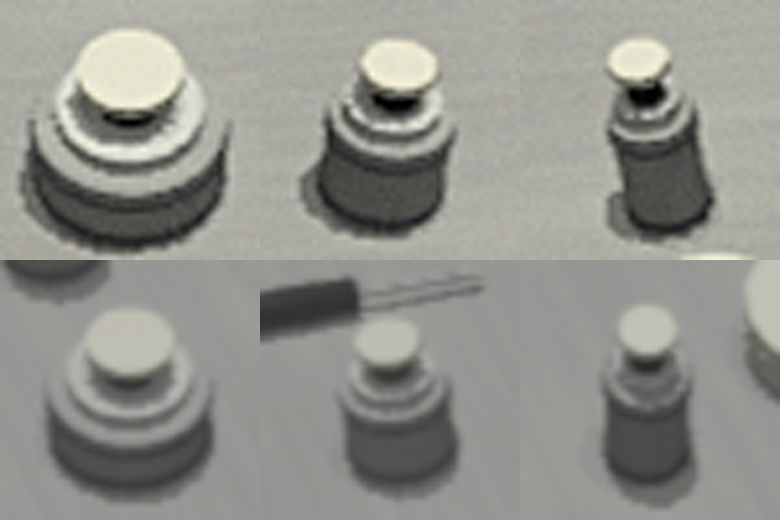

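```bash
cat > m.py <<'E'
from h import *
A=pickle.load(open('pics/scene0.pkl','rb'));B=pickle.load(open('pics/side0.pkl','rb'))
for n,a,b,z in [('wide',(267,197.6),(265,185),82),('mid',(335.7,147),(194.4,152.3),96.5),('nar',(166.6,166),(263.4,254),111.5)]:
    p,r=tri([(A,*a),(B,*b)]);print(n,p.round(1),np.round(r,1),atz(A,*a,z).round(1),atz(B,*b,z).round(1))
E
python3 m.py
```

```text
wide [617.9  27.5  80.6] [2. 2.] [617.4  28.9  82. ] [617.9  24.   82. ]
mid [465.2 234.   92.9] [1.8 1.8] [467.2 234.3  96.5] [464.7 227.8  96.5]
nar [ 505.7 -220.7  109.2] [1.2 1.2] [ 507.1 -219.4  111.5] [ 505.6 -223.4  111.5]
```

servo_tool(plan=[{"linear": [-15,17,0],"turn": 0,"claw": 0},{"linear": [-26,30,0],"turn": 0,"claw": 0},{"linear": [-26,30,0],"turn": 0,"claw": 0},{"linear": [-26,30,0],"turn": 0,"claw": 0},{"linear": [-26,30,0],"turn": 0,"claw": 0}], newtons=40)

```text
time_s: 0.65
tool_pos: [258.1, 510.1, 231.0]
ee_rot: [[0.223, 0.975, -0.0], [0.975, -0.223, -0.0], [-0.0, -0.0, -1.0]]
contact_force: [1.1, -0.0, 0.4]
grip_width: 0.145
```

servo_tool(plan=[{"linear": [-26,30,0],"turn": 0,"claw": 0},{"linear": [-26,30,0],"turn": 0,"claw": 0},{"linear": [-26,30,0],"turn": 0,"claw": 0},{"linear": [-26,30,0],"turn": 0,"claw": 0},{"linear": [-26,30,0],"turn": 0,"claw": 0}])

```text
time_s: 1.15
tool_pos: [375.3, 349.8, 231.2]
ee_rot: [[0.223, 0.975, 0.0], [0.975, -0.223, 0.0], [0.0, 0.0, -1.0]]
contact_force: [0.3, 1.0, 0.4]
grip_width: -0.001
```

servo_tool(plan=[{"linear": [-26,30,0],"turn": 0,"claw": 0},{"linear": [-26,30,0],"turn": 0,"claw": 0},{"linear": [-26,30,0],"turn": 0,"claw": 0},{"linear": [-26,30,0],"turn": 0,"claw": 0},{"linear": [-26,30,0],"turn": 0,"claw": 0}])

```text
time_s: 1.65
tool_pos: [492.7, 189.6, 231.3]
ee_rot: [[0.223, 0.975, 0.0], [0.975, -0.223, 0.0], [0.0, 0.0, -1.0]]
contact_force: [1.2, 1.3, 0.1]
grip_width: -0.0
```

servo_tool(plan=[{"linear": [-28,24,8],"turn": 0,"claw": 0},{"linear": [-28,24,8],"turn": 0,"claw": 0},{"linear": [-28,24,8],"turn": 0,"claw": 0},{"linear": [-28,24,8],"turn": 0,"claw": 0},{"linear": [-16,12,8],"turn": 0,"claw": 0}])

```text
time_s: 2.15
tool_pos: [569.5, 40.0, 190.6]
ee_rot: [[0.224, 0.975, -0.0], [0.975, -0.224, -0.0], [-0.0, -0.0, -1.0]]
contact_force: [-0.5, 0.2, -0.1]
grip_width: 0.002
```

servo_tool(plan=[{"linear": [0,0,0],"turn": 0,"claw": 0},{"linear": [0,0,0],"turn": 0,"claw": 0},{"linear": [0,0,0],"turn": 0,"claw": 0},{"linear": [0,0,0],"turn": 0,"claw": 0},{"linear": [0,0,0],"turn": 0,"claw": 0}])

```text
time_s: 2.65
tool_pos: [568.6, 43.0, 191.7]
ee_rot: [[0.222, 0.975, 0.001], [0.975, -0.222, 0.0], [0.0, 0.001, -1.0]]
contact_force: [-0.0, 0.4, -0.5]
grip_width: -0.001
```

```bash
python3 - <<'E'
from h import *
c=grab('wrist','w1'); s=arm.state(); print(s['tool_pos'],s['contact_force'],proj(c,s['tool_pos']),proj(c,[617.7,27,82]), np.round(c['pose'],2).tolist())
E
```

```text
[568.66237162  42.85638047 191.62003589] [ 0.07255416 -0.14413839 -0.27636491] [253.5877776  244.29841303] [249.61699528 236.14123027] [[0.22, -0.93, -0.3, 491.96], [0.98, 0.21, 0.07, 61.09], [0.0, -0.31, 0.95, 334.31], [0.0, 0.0, 0.0, 1.0]]
```

View pics/w1.png

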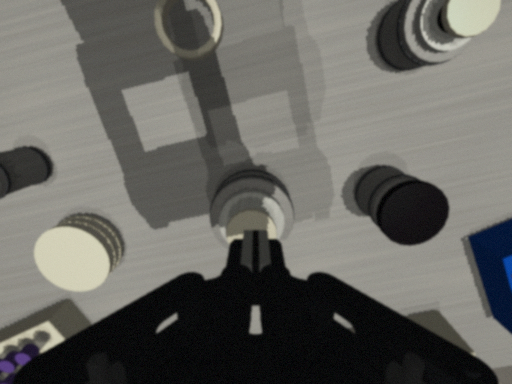

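servo_tool(plan=[{"linear": [0,-15,0],"turn": 0,"claw": 0},{"linear": [0,-20,0],"turn": 0,"claw": 0},{"linear": [0,-15,0],"turn": 0,"claw": 0},{"linear": [0,0,0],"turn": 0,"claw": 0},{"linear": [0,0,0],"turn": 0,"claw": 0}])

```text
time_s: 3.2
tool_pos: [520.3, 53.6, 191.7]
ee_rot: [[0.222, 0.975, 0.001], [0.975, -0.222, -0.0], [0.0, 0.001, -1.0]]
contact_force: [-0.2, 0.2, -0.7]
grip_width: -0.003
```

```bash
python3 - <<'E'
from h import *
c=grab('wrist','w2'); s=arm.state(); u=proj(c,[617.7,27,82]);print(s['tool_pos'],u)
x,y=180,170
cv2.imwrite('pics/w2z.png',cv2.resize(cv2.imread('pics/w2.png')[y:y+120,x:x+160],None,fx=5,fy=5,interpolation=cv2.INTER_CUBIC))
E
```

```text
[520.45108662  53.47726438 191.52931951] [250.26788532 278.0188535 ]
```

View pics/w2z.png

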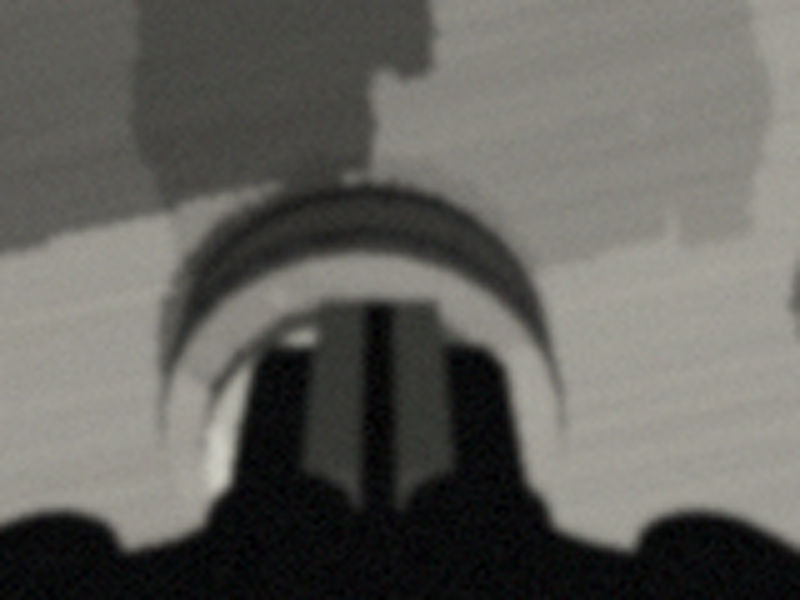

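servo_tool(plan=[{"linear": [0,20,-5],"turn": 0,"claw": 0},{"linear": [0,45,-10],"turn": 0,"claw": 0},{"linear": [0,45,-10],"turn": 0,"claw": 0},{"linear": [0,40,-10],"turn": 0,"claw": 0},{"linear": [0,10,-5],"turn": 0,"claw": 0}])

```text
time_s: 3.75
tool_pos: [679.3, 16.6, 230.4]
ee_rot: [[0.224, 0.975, -0.001], [0.975, -0.224, -0.0], [-0.0, -0.001, -1.0]]
contact_force: [-0.2, 0.8, 0.0]
grip_width: -0.003
```

servo_tool(plan=[{"linear": [0,0,0],"turn": 0,"claw": 0},{"linear": [0,0,0],"turn": 0,"claw": 0},{"linear": [0,0,0],"turn": 0,"claw": 0},{"linear": [0,0,0],"turn": 0,"claw": 0},{"linear": [0,0,0],"turn": 0,"claw": 0}])

```text
time_s: 4.25
tool_pos: [675.5, 18.0, 231.6]
ee_rot: [[0.223, 0.975, 0.0], [0.975, -0.223, -0.0], [0.0, 0.0, -1.0]]
contact_force: [0.4, -0.7, 0.4]
grip_width: 0.001
```

```bash
python3 - <<'E'
from h import *
c=grab('wrist','w3'); s=arm.state()
print(s['tool_pos'],[proj(c,p).round(1) for p in ([617.7,27,82],[466,233,97],[506,-221,112])])
E
```

```text
[675.57182971  17.95158404 231.61305604] [array([250.3, 121.7]), array([ 468.6, -138.7]), array([-59.9,  60. ])]
```

View pics/w3.png

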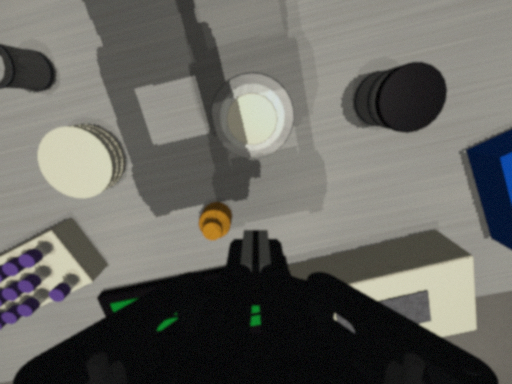

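```bash
python3 - <<'E'
from h import *
x,y=200,60
cv2.imwrite('pics/w3z.png',cv2.resize(cv2.imread('pics/w3.png')[y:y+110,x:x+110],None,fx=5,fy=5,interpolation=cv2.INTER_CUBIC))
x,y=420,0
cv2.imwrite('pics/w1z.png',cv2.resize(cv2.imread('pics/w1.png')[y:y+60,x:x+92],None,fx=5,fy=5,interpolation=cv2.INTER_CUBIC))
E
```

```text
(no output)
```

View pics/w3z.png

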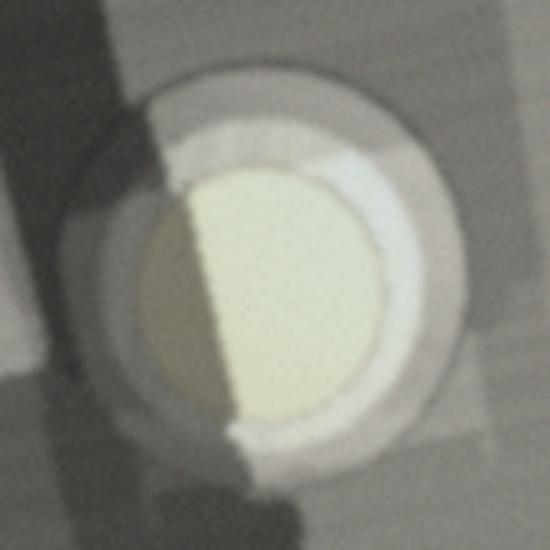

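View pics/w1z.png

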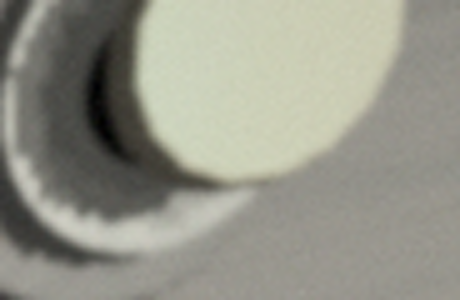

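```bash
python3 - <<'E'
from h import *
L=lambda t:pickle.load(open(f'pics/{t}.pkl','rb'))
A,B,W1,W3=map(L,['scene0','side0','w1','w3'])
print(atz(W3,252,118.6,82)); print(tri([(A,267,197.6),(B,265,185),(W3,252,118.6)]))
print(atz(W1,473,10,96.5)); print(tri([(A,335.7,147),(B,194.4,152.3),(W1,473,10)]))
E
```

```text
[615.11979006  29.3449288   82.        ]
(array([616.75480391,  28.30336273,  79.64432731]), [np.float64(1.3216156529239085), np.float64(2.9343633243900067), np.float64(1.7951468168808327)])
[465.21758004 233.78729269  96.5       ]
(array([465.14616216, 234.54983939,  93.2573012 ]), [np.float64(1.1463435772828574), np.float64(2.398973069721556), np.float64(1.3049368468500884)])
```

servo_tool(plan=[{"linear": [-1,-15,10],"turn": 0,"claw": 0},{"linear": [-1,-20,35],"turn": 0,"claw": 0},{"linear": [-1,-20,45],"turn": 0,"claw": 0},{"linear": [0,-5,35],"turn": 0,"claw": 0},{"linear": [0,0,10],"turn": 0,"claw": 0}])

```text
time_s: 4.8
tool_pos: [614.5, 28.4, 92.7]
ee_rot: [[0.223, 0.975, -0.005], [0.975, -0.223, 0.0], [-0.001, -0.004, -1.0]]
contact_force: [0.4, 0.3, 0.5]
grip_width: 0.001
```

servo_tool(plan=[{"linear": [0,0,0],"turn": 0,"claw": 0},{"linear": [0,0,0],"turn": 0,"claw": 0},{"linear": [0,0,0],"turn": 0,"claw": 0},{"linear": [0,0,0],"turn": 0,"claw": 0},{"linear": [0,0,0],"turn": 0,"claw": 0}])

```text
time_s: 5.3
tool_pos: [617.3, 28.2, 97.2]
ee_rot: [[0.223, 0.975, 0.001], [0.975, -0.223, 0.0], [0.0, 0.001, -1.0]]
contact_force: [-0.1, 0.1, 0.1]
grip_width: 0.0
```

servo_tool(plan=[{"linear": [0,0,3],"turn": 0,"claw": 0},{"linear": [0,0,3],"turn": 0,"claw": 0},{"linear": [0,0,2],"turn": 0,"claw": 0},{"linear": [0,0,2],"turn": 0,"claw": 0},{"linear": [0,0,1],"turn": 0,"claw": 0}])

```text
time_s: 5.8
tool_pos: [616.7, 28.2, 85.0]
ee_rot: [[0.223, 0.975, -0.0], [0.975, -0.223, -0.0], [-0.0, -0.0, -1.0]]
contact_force: [1.5, 0.8, -0.7]
grip_width: 0.003
```

servo_tool(plan=[{"linear": [0,0,1],"turn": 0,"claw": 0},{"linear": [0,0,1],"turn": 0,"claw": 0},{"linear": [0,0,1],"turn": 0,"claw": 0},{"linear": [0,0,1],"turn": 0,"claw": 0},{"linear": [0,0,1],"turn": 0,"claw": 0}])

```text
time_s: 6.3
tool_pos: [616.9, 28.2, 80.6]
ee_rot: [[0.223, 0.975, 0.0], [0.975, -0.223, 0.0], [0.0, 0.0, -1.0]]
contact_force: [-2.1, 1.0, 4.5]
grip_width: -0.001
```

servo_tool(plan=[{"linear": [0,0,1],"turn": 0,"claw": 0},{"linear": [0,0,1.5],"turn": 0,"claw": 0},{"linear": [0,0,1.5],"turn": 0,"claw": 0},{"linear": [0,0,1],"turn": 0,"claw": 0},{"linear": [0,0,0.5],"turn": 0,"claw": 0}])

```text
time_s: 6.8
tool_pos: [616.9, 28.2, 74.7]
ee_rot: [[0.223, 0.975, 0.0], [0.975, -0.223, -0.0], [0.0, 0.0, -1.0]]
contact_force: [-1.1, -0.1, 3.4]
grip_width: 0.0
```

servo_tool(plan=[{"linear": [0,0,0.5],"turn": 0,"claw": 0},{"linear": [0,0,0.5],"turn": 0,"claw": 0},{"linear": [0,0,0.5],"turn": 0,"claw": 0},{"linear": [0,0,0],"turn": 0,"claw": 0},{"linear": [0,0,0],"turn": 0,"claw": 0}])

```text
time_s: 7.3
tool_pos: [616.8, 28.2, 73.2]
ee_rot: [[0.223, 0.975, 0.0], [0.975, -0.223, -0.0], [0.0, 0.0, -1.0]]
contact_force: [0.3, 0.5, 2.3]
grip_width: -0.004
```

servo_tool(plan=[{"linear": [0,0,-3],"turn": 0,"claw": 0},{"linear": [0,0,-12],"turn": 0,"claw": 0},{"linear": [0,0,-35],"turn": 0,"claw": 0},{"linear": [0,0,-50],"turn": 0,"claw": 0},{"linear": [0,0,-45],"turn": 0,"claw": 0}])

```text
time_s: 7.8
tool_pos: [616.5, 28.2, 221.2]
ee_rot: [[0.223, 0.975, 0.0], [0.975, -0.223, 0.0], [0.0, 0.0, -1.0]]
contact_force: [0.7, 0.1, 0.9]
grip_width: 0.003
```

servo_tool(plan=[{"linear": [20,-18,-10],"turn": 0,"claw": 0},{"linear": [40,-35,0],"turn": 0,"claw": 0},{"linear": [45,-40,0],"turn": 0,"claw": 0},{"linear": [40,-35,0],"turn": 0,"claw": 0},{"linear": [22,-16,0],"turn": 0,"claw": 0}])

```text
time_s: 8.3
tool_pos: [519.7, 211.0, 229.6]
ee_rot: [[0.221, 0.975, 0.001], [0.975, -0.221, 0.001], [0.001, 0.001, -1.0]]
contact_force: [1.4, -1.0, 0.2]
grip_width: 0.001
```

servo_tool(plan=[{"linear": [0,0,0],"turn": 0,"claw": 0},{"linear": [0,0,0],"turn": 0,"claw": 0},{"linear": [0,0,0],"turn": 0,"claw": 0},{"linear": [0,0,0],"turn": 0,"claw": 0},{"linear": [0,0,0],"turn": 0,"claw": 0}])

```text
time_s: 8.8
tool_pos: [521.9, 207.9, 228.3]
ee_rot: [[0.224, 0.975, -0.0], [0.975, -0.224, -0.0], [-0.0, -0.0, -1.0]]
contact_force: [0.5, 0.4, 0.1]
grip_width: -0.001
```

```bash
python3 - <<'E'
from h import *
c=grab('wrist','w4'); s=arm.state(); u=proj(c,[465.2,234,96]);print(s['tool_pos'],s['contact_force'],u)
x,y=(u-40).astype(int);y=max(y,0);print(x,y)
z=lambda im,x,y,n:cv2.resize(im[y:y+n,x:x+n],(390,390),interpolation=cv2.INTER_CUBIC)
b=grab('side','s4')
o=np.hstack([z(cv2.imread('pics/w4.png'),x,y,80),z(cv2.imread('pics/s4.png'),240,160,60)])
cv2.imwrite('pics/z4.png',o)
E
```

```text
[521.86283347 207.99183986 228.25361697] [ 0.60934992 -1.09720829 -0.28455463] [267.56631088 120.02112385]
227 80
```

View pics/z4.png

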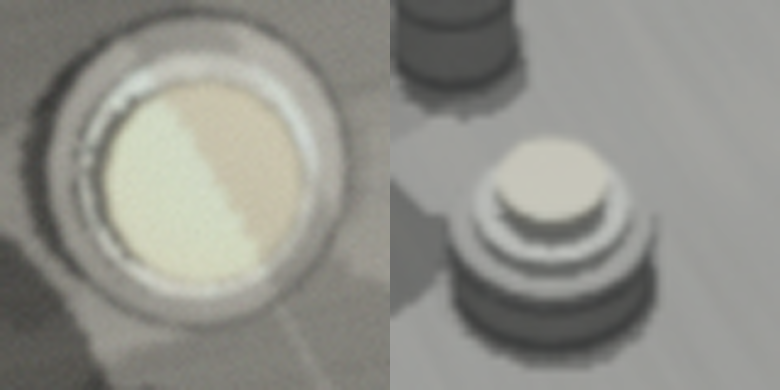

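View pics/w4.png

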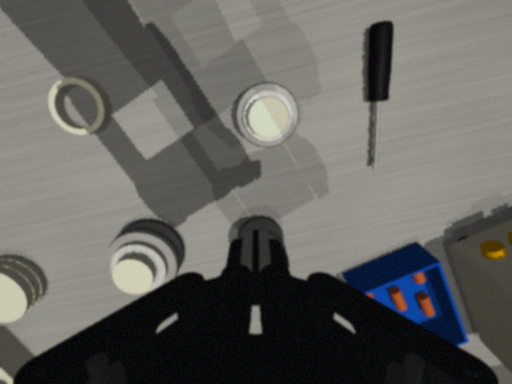

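```bash
python3 - <<'E'
from h import *
c=pickle.load(open('pics/w4.pkl','rb')); p=atz(c,268.3,116.8,96.5);R=arm.state()['ee_rot'];print(p,R.T@(p-arm.state()['tool_pos']))
E
```

```text
[462.39053843 235.30046611  96.5       ] [ 13.25588198 -63.97802601 131.73394388]
```

servo_tool(plan=[{"linear": [3,-14,10],"turn": 0,"claw": 0},{"linear": [4,-22,30],"turn": 0,"claw": 0},{"linear": [4,-20,40],"turn": 0,"claw": 0},{"linear": [2,-6,25],"turn": 0,"claw": 0},{"linear": [0,0,10],"turn": 0,"claw": 0}])

```text
time_s: 9.4
tool_pos: [462.6, 234.9, 110.9]
ee_rot: [[0.222, 0.975, -0.003], [0.975, -0.222, -0.001], [-0.002, -0.002, -1.0]]
contact_force: [0.1, -0.2, 0.7]
grip_width: 0.001
```

servo_tool(plan=[{"linear": [0,0,0],"turn": 0,"claw": 0},{"linear": [0,0,0],"turn": 0,"claw": 0},{"linear": [0,0,2],"turn": 0,"claw": 0},{"linear": [0,0,3],"turn": 0,"claw": 0},{"linear": [0,0,3],"turn": 0,"claw": 0}])

```text
time_s: 9.9
tool_pos: [464.4, 235.1, 105.6]
ee_rot: [[0.223, 0.975, 0.001], [0.975, -0.223, 0.0], [0.0, 0.001, -1.0]]
contact_force: [0.6, -0.6, -0.1]
grip_width: 0.0
```

Target is z ≈ 88.

servo_tool(plan=[{"linear": [0,0,2],"turn": 0,"claw": 0},{"linear": [0,0,2],"turn": 0,"claw": 0},{"linear": [0,0,1],"turn": 0,"claw": 0},{"linear": [0,0,1],"turn": 0,"claw": 0},{"linear": [0,0,1],"turn": 0,"claw": 0}])

```text
time_s: 10.4
tool_pos: [464.0, 235.1, 98.3]
ee_rot: [[0.223, 0.975, 0.0], [0.975, -0.223, 0.0], [0.0, 0.0, -1.0]]
contact_force: [0.5, -1.0, 0.6]
grip_width: -0.0
```

servo_tool(plan=[{"linear": [0,0,1],"turn": 0,"claw": 0},{"linear": [0,0,1],"turn": 0,"claw": 0},{"linear": [0,0,1],"turn": 0,"claw": 0},{"linear": [0,0,1],"turn": 0,"claw": 0},{"linear": [0,0,1],"turn": 0,"claw": 0}])

```text
time_s: 10.9
tool_pos: [464.1, 235.1, 93.5]
ee_rot: [[0.223, 0.975, 0.0], [0.975, -0.223, 0.0], [0.0, 0.0, -1.0]]
contact_force: [-2.0, -1.0, 4.5]
grip_width: -0.002
```

servo_tool(plan=[{"linear": [0,0,1],"turn": 0,"claw": 0},{"linear": [0,0,1],"turn": 0,"claw": 0},{"linear": [0,0,1],"turn": 0,"claw": 0},{"linear": [0,0,1],"turn": 0,"claw": 0},{"linear": [0,0,0.5],"turn": 0,"claw": 0}])

```text
time_s: 11.4
tool_pos: [464.0, 235.1, 88.7]
ee_rot: [[0.223, 0.975, 0.0], [0.975, -0.223, 0.0], [0.0, 0.0, -1.0]]
contact_force: [0.4, 0.0, 3.6]
grip_width: 0.004
```

servo_tool(plan=[{"linear": [0,0,0.5],"turn": 0,"claw": 0},{"linear": [0,0,0],"turn": 0,"claw": 0},{"linear": [0,0,0],"turn": 0,"claw": 0},{"linear": [0,0,0],"turn": 0,"claw": 0},{"linear": [0,0,0],"turn": 0,"claw": 0}])

```text
time_s: 11.9
tool_pos: [464.0, 235.1, 88.2]
ee_rot: [[0.223, 0.975, 0.0], [0.975, -0.223, 0.0], [0.0, 0.0, -1.0]]
contact_force: [0.2, -0.4, 0.9]
grip_width: -0.0
```

servo_tool(plan=[{"linear": [0,0,-3],"turn": 0,"claw": 0},{"linear": [0,0,-12],"turn": 0,"claw": 0},{"linear": [0,0,-35],"turn": 0,"claw": 0},{"linear": [0,0,-50],"turn": 0,"claw": 0},{"linear": [0,0,-45],"turn": 0,"claw": 0}])

```text
time_s: 12.4
tool_pos: [463.7, 235.0, 236.3]
ee_rot: [[0.223, 0.975, 0.001], [0.975, -0.223, 0.0], [0.0, 0.001, -1.0]]
contact_force: [1.3, 0.7, 0.6]
grip_width: 0.0
```

servo_tool(plan=[{"linear": [-20,9,0],"turn": 0,"claw": 0},{"linear": [-40,18,0],"turn": 0,"claw": 0},{"linear": [-40,18,0],"turn": 0,"claw": 0},{"linear": [-40,18,0],"turn": 0,"claw": 0},{"linear": [-40,18,0],"turn": 0,"claw": 0}])

```text
time_s: 12.9
tool_pos: [502.8, 39.9, 234.5]
ee_rot: [[0.223, 0.975, 0.001], [0.975, -0.223, 0.0], [0.0, 0.001, -1.0]]
contact_force: [1.0, 0.1, -0.5]
grip_width: -0.002
```

servo_tool(plan=[{"linear": [-40,18,0],"turn": 0,"claw": 0},{"linear": [-40,18,0],"turn": 0,"claw": 0},{"linear": [-40,18,0],"turn": 0,"claw": 0},{"linear": [-40,18,0],"turn": 0,"claw": 0},{"linear": [-40,18,0],"turn": 0,"claw": 0}])

```text
time_s: 13.4
tool_pos: [546.0, -175.4, 234.4]
ee_rot: [[0.223, 0.975, 0.001], [0.975, -0.223, -0.0], [-0.0, 0.001, -1.0]]
contact_force: [0.7, 0.8, -0.0]
grip_width: 0.002
```

servo_tool(plan=[{"linear": [-35,15,0],"turn": 0,"claw": 0},{"linear": [-20,7,0],"turn": 0,"claw": 0},{"linear": [0,0,0],"turn": 0,"claw": 0},{"linear": [0,0,0],"turn": 0,"claw": 0},{"linear": [0,0,0],"turn": 0,"claw": 0}])

```text
time_s: 13.9
tool_pos: [555.2, -231.1, 233.8]
ee_rot: [[0.222, 0.975, 0.0], [0.975, -0.222, 0.0], [0.0, 0.0, -1.0]]
contact_force: [1.0, -0.2, 0.3]
grip_width: -0.005
```

```bash
python3 - <<'E'
from h import *
c=grab('wrist','w5'); s=arm.state(); u=proj(c,[505.7,-220.7,112]);print(s['time_s'],s['tool_pos'],s['contact_force'],u)
x,y=(u-40).astype(int);y=max(y,0);print(x,y)
z=lambda im,x,y,n:cv2.resize(im[y:y+n,x:x+n],(390,390),interpolation=cv2.INTER_CUBIC)
cv2.imwrite('pics/z5.png',np.hstack([z(cv2.imread('pics/w5.png'),x,y,80),z(cv2.imread('pics/w5.png'),64,0,384)]))
E
```

```text
13.95 [ 555.22641588 -231.0078117   233.82845823] [-0.4258581   0.63233518  0.08489109] [253.36994213 132.27434395]
213 92
```

View pics/z5.png

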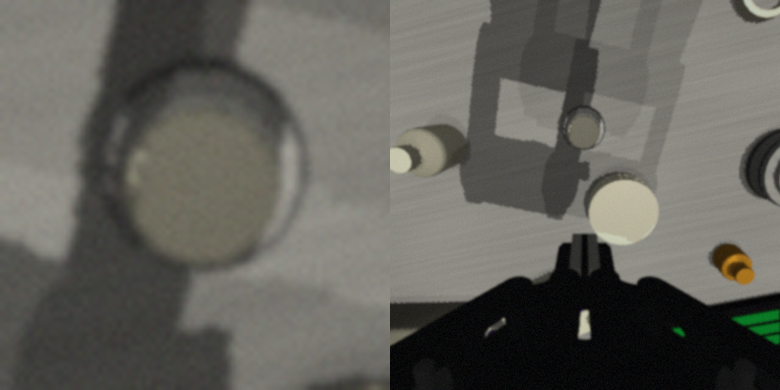

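```bash
python3 - <<'E'
from h import *
L=lambda t:pickle.load(open(f'pics/{t}.pkl','rb'))
c=L('w5'); print(atz(c,254,130,111.5)); p,r=tri([(L('scene0'),166.6,166),(L('side0'),263.4,254),(c,254,130)]);print(p,r)
for p in (p,atz(c,254,130,111.5)): print(arm.state()['ee_rot'].T@(p-arm.state()['tool_pos']))
E
```

```text
[ 503.83553591 -219.66891984  111.5       ]
[ 505.03845006 -220.32277539  108.70860496] [np.float64(0.7949523871510619), np.float64(1.7915631922512634), np.float64(1.0983549159144663)]
[ -0.72499859 -51.3723604  125.09330343]
[ -0.35438172 -52.68895811 122.30123799]
```

servo_tool(plan=[{"linear": [-0.5,-12,8],"turn": 0,"claw": 0},{"linear": [0,-18,28],"turn": 0,"claw": 0},{"linear": [0,-16,38],"turn": 0,"claw": 0},{"linear": [0,-6,24],"turn": 0,"claw": 0},{"linear": [0,0,10],"turn": 0,"claw": 0}])

```text
time_s: 14.45
tool_pos: [503.2, -219.6, 123.4]
ee_rot: [[0.222, 0.975, -0.002], [0.975, -0.222, 0.001], [0.001, -0.002, -1.0]]
contact_force: [-0.0, -0.9, 0.1]
grip_width: -0.001
```

servo_tool(plan=[{"linear": [0,0,0],"turn": 0,"claw": 0},{"linear": [0,0,0],"turn": 0,"claw": 0},{"linear": [0,0,1],"turn": 0,"claw": 0},{"linear": [0,0,2],"turn": 0,"claw": 0},{"linear": [0,0,2],"turn": 0,"claw": 0}])

```text
time_s: 14.95
tool_pos: [504.7, -221.0, 120.7]
ee_rot: [[0.223, 0.975, 0.001], [0.975, -0.223, -0.0], [-0.0, 0.001, -1.0]]
contact_force: [0.2, 1.0, -0.5]
grip_width: 0.002
```

Target is z ≈ 103.

servo_tool(plan=[{"linear": [0,0,2],"turn": 0,"claw": 0},{"linear": [0,0,2],"turn": 0,"claw": 0},{"linear": [0,0,1],"turn": 0,"claw": 0},{"linear": [0,0,1],"turn": 0,"claw": 0},{"linear": [0,0,1],"turn": 0,"claw": 0}])

```text
time_s: 15.45
tool_pos: [504.4, -220.9, 113.3]
ee_rot: [[0.223, 0.975, 0.0], [0.975, -0.223, -0.0], [0.0, 0.0, -1.0]]
contact_force: [-0.7, -0.1, 0.9]
grip_width: -0.003
```

servo_tool(plan=[{"linear": [0,0,1],"turn": 0,"claw": 0},{"linear": [0,0,1],"turn": 0,"claw": 0},{"linear": [0,0,1],"turn": 0,"claw": 0},{"linear": [0,0,1],"turn": 0,"claw": 0},{"linear": [0,0,1],"turn": 0,"claw": 0}])

```text
time_s: 15.95
tool_pos: [504.5, -220.9, 108.4]
ee_rot: [[0.223, 0.975, 0.0], [0.975, -0.223, -0.0], [-0.0, 0.0, -1.0]]
contact_force: [-1.5, -0.2, 3.6]
grip_width: -0.002
```

servo_tool(plan=[{"linear": [0,0,1],"turn": 0,"claw": 0},{"linear": [0,0,1],"turn": 0,"claw": 0},{"linear": [0,0,1],"turn": 0,"claw": 0},{"linear": [0,0,1],"turn": 0,"claw": 0},{"linear": [0,0,0.5],"turn": 0,"claw": 0}])

```text
time_s: 16.45
tool_pos: [504.4, -220.9, 103.7]
ee_rot: [[0.223, 0.975, 0.0], [0.975, -0.223, -0.0], [0.0, 0.0, -1.0]]
contact_force: [-0.6, -0.4, 3.6]
grip_width: -0.004
```

servo_tool(plan=[{"linear": [0,0,0.5],"turn": 0,"claw": 0},{"linear": [0,0,0],"turn": 0,"claw": 0},{"linear": [0,0,0],"turn": 0,"claw": 0},{"linear": [0,0,0],"turn": 0,"claw": 0},{"linear": [0,0,0],"turn": 0,"claw": 0}])

```text
time_s: 16.95
tool_pos: [504.4, -220.9, 103.2]
ee_rot: [[0.223, 0.975, -0.0], [0.975, -0.223, 0.0], [-0.0, -0.0, -1.0]]
contact_force: [-0.1, 0.5, 1.6]
grip_width: 0.0
```

servo_tool(plan=[{"linear": [0,0,-3],"turn": 0,"claw": 0},{"linear": [0,0,-12],"turn": 0,"claw": 0},{"linear": [0,0,-35],"turn": 0,"claw": 0},{"linear": [0,0,-45],"turn": 0,"claw": 0},{"linear": [0,0,-30],"turn": 0,"claw": 0}])

```text
time_s: 17.45
tool_pos: [504.6, -220.9, 232.4]
ee_rot: [[0.223, 0.975, 0.002], [0.975, -0.223, -0.001], [-0.001, 0.003, -1.0]]
contact_force: [1.1, 0.3, -0.1]
grip_width: -0.005
```

servo_tool(plan=[{"linear": [0,-20,0],"turn": 0,"claw": 0},{"linear": [0,-40,-10],"turn": 0,"claw": 0},{"linear": [0,-20,-10],"turn": 0,"claw": 0},{"linear": [0,0,0],"turn": 0,"claw": 0},{"linear": [0,0,0],"turn": 0,"claw": 0}])

```text
time_s: 17.95
tool_pos: [426.5, -203.1, 249.3]
ee_rot: [[0.223, 0.975, 0.002], [0.975, -0.223, -0.001], [-0.0, 0.002, -1.0]]
contact_force: [1.3, -0.5, -1.2]
grip_width: 0.003
```

```bash
python3 - <<'E'
from h import *
grab('scene','sc6');grab('side','si6'); s=arm.state();print(s['time_s'],s['tool_pos'],s['contact_force'])
z=lambda im,x,y,n=50:cv2.resize(im[y-n//2:y+n//2,x-n//2:x+n//2],(260,260),interpolation=cv2.INTER_CUBIC)
a,b=cv2.imread('pics/sc6.png'),cv2.imread('pics/si6.png')
cv2.imwrite('pics/z6.png',np.vstack([np.hstack([z(a,267,210),z(a,334,160),z(a,169,180)]),np.hstack([z(b,265,195),z(b,195,162),z(b,264,266)])]))
E
```

```text
18.05 [ 426.76717012 -203.1017957   248.18019931] [ 0.46885401 -0.01748957 -0.66713624]
```

View pics/z6.png

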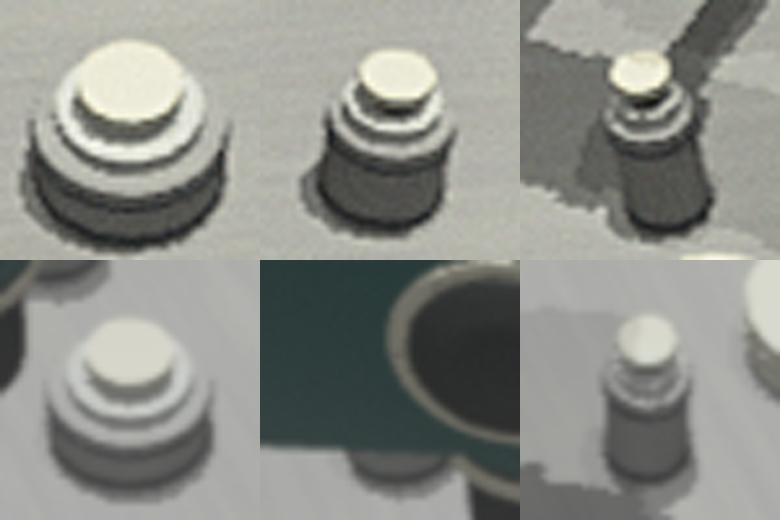

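View pics/sc6.png

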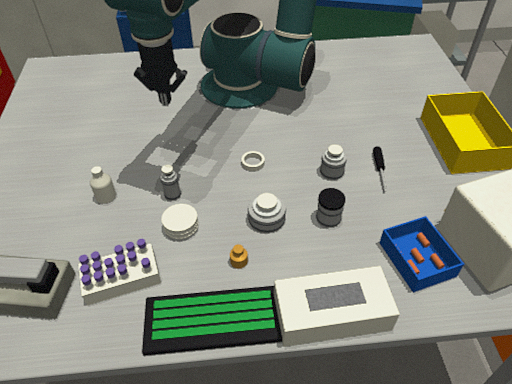

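```bash
python3 - <<'E'
from h import *
a,b=[pickle.load(open(f'pics/{t}.pkl','rb')) for t in('sc6','scene0')]
A=b['frame'].astype(int).min(2);B=a['frame'].astype(int).min(2)
def head(c,x,y):
    g=cv2.resize(c['frame'][y-25:y+10,x-20:x+20],None,fx=5.2,fy=5.2,interpolation=cv2.INTER_CUBIC); return g
for n,p,h in [('w',(616.5,28.3),83),('m',(464.5,235),98),('n',(504.7,-220.5),113)]:
    print(n,(proj(a,[*p,h-10])-proj(a,[*p,h]))*5.2,(proj(a,[*p,h-10])-proj(a,[*p,h-2]))*5.2)
d=np.abs(A-B);print(arm.state()['contact_force']); 
E
```

```text
w [-0.10232071 13.78314155] [-0.08175191 11.01241573]
m [-2.18626098 14.1753526 ] [-1.74696145 11.32700753]
n [ 3.11797328 14.35086506] [ 2.49129619 11.46650476]
[ 0.46885401 -0.01748957 -0.66713624]
```

```bash
python3 -c "
from bench import arm
print(arm.finish_job())"
```

```text
the job is handed in; nothing more can be done
None
```

All three stoppers are pressed about half-way down, in the order wide, middle, narrow, and the job is handed in. It took about 18 s.

| Stopper | Final fingertip height | Half-way height |
|---|---|---|
| Wide | 73.2 mm | 73 mm |
| Middle | 88.2 mm | 88 mm |
| Narrow | 103.2 mm | 103 mm |

- **Force:** the vertical force readings while pressing were at most about 4.5 N.
- **Depth check:** in the last scene picture each head sits about 7 to 8.5 mm lower than at the start. That fits half-way if the stoppers began 1–3 mm down. I read the pixels by eye, so it is only good to a millimetre or two.
- **Pots and bench:** the last scene picture shows all three pots upright in the same pixel places and nothing else visibly moved. The arm was clear, at z ≈ 248 mm.
- **Disagreements:** my measured positions differed by 2–6 mm between the cameras, most on the middle pot. I averaged them, which is well inside the heads' radius. The heights triangulated from the cameras came out 2–5 mm low, so I took the final depth from the fingertip height and the stated pot heights, with the force at contact as a check.
- **Not checked:** in the last side view the arm hid the middle pot, so only the scene camera confirms that one.

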